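# Set out the drip board for the next paint layer

## Robot

A 6-joint arm with a two-finger parallel gripper is mounted at the origin on the work surface. World frame = base frame: x ahead of the robot, y to its left, z up, the work surface at z = 0. Lengths are in m, angles in degrees, forces in N, time in s.
With the tool pointing down it reaches from about 0.325 to 0.9 m from the base axis. Payload 3.5 kg.
Tool frame: the origin (TCP) lies between the finger pads; the fingertips stand 11 mm ahead of it and the grasp point (between the pads) lies 8 mm behind it; z points along the fingers, y is the line along which they close (so a half turn about z gives the same grasp; the last joint's range is limited). The gripper opens to 85 mm and grips with 20 to 120 N. Pads are 22 mm wide; open, the fingers measure 114 mm over their backs; the gripper's body (76 mm by 85 mm) begins 54 mm behind the grasp point. The pads swing forward as they close: fully open they stand 13 mm farther back than shut.
Start: joints at [58.705, 15.837, -1.513, 72.651, 0, 84.076], TCP at [0.268, 0.565, 0.242] pointing down, gripper open.
Joint ranges: [-178.77, 178.77], [-48.84, 107.48], [-61.69, 71.31], [-111.58, 123.2], [-90, 87.43], [-180, 180]. Speed limits (degrees/s): [147.25, 147.25, 180, 180, 180, 180].

## Interface

Orientations are given as [roll, pitch, yaw] about the fixed x, y, z axes, in that order (R = Rz(yaw) Ry(pitch) Rx(roll)).
In Python, from rig import manip gives the robot as it stands. The module is installed in compiled form; this text tells all that it offers.
- The arm moves only by the tool play_rows, never from a script. Its argument "steps" is one flat list of numbers, 5 for each row, row after row: the finger opening in mm, from 0 to 85.4, then the shift along the world's x, y, z in mm, then the turn about the world's z in degrees. In form: [grip, tx, ty, tz, twist, grip, tx, ty, tz, twist, ...]. A call has 1 to 5 rows; each row is the pose to reach, as a shift and turn from the pose commanded when the call began; what a row does not reach only later rows make up. A row lasts 1/10 s, in which the tool goes at most 50 mm and 8.59 degrees, less where a joint would pass 70% of its speed; a pose out of reach is approached as far as the arm can. A call with a gripper value outside its range is refused whole. The fingers move at their own pace and stop on an object; "squeeze" is the grip in N (left out, the last holds). Time passes only in rows, so rows that repeat a pose let the fingers close. It gives the time, the measured TCP pose, the force, the opening and the grip force at its end, in the units of the state.
- manip.sense(): the state, without advancing time (a new reading comes with each control period).
- manip.read_camera(name): name is "scene" or "side" or "wrist"; returns the picture (480x640x3 uint8, red, green, blue); there is no depth.
- manip.get_calibration(name): a dict with "intrinsics" (3x3 intrinsics, pixels), "camera_from_world" (4x4, takes a point from world to camera coordinates); the wrist camera has in their place "hand_eye" (4x4, takes a point from camera to tool coordinates, whose origin is the TCP and whose axes are the flange's). Camera axes: x right, y up, looking along -z (the intrinsics and any distortion apply to the point x, -y, -z); pixel columns grow to the right and rows downward; lengths in m; the calibration is good to about 2 mm. The wrist camera is an equidistant fisheye: a pixel r from the principal point sees the ray r / f radians off the axis. A picture is of the moment at which its call begins: read the wrist's pose just before it. get_calibration takes no time and is no camera call.
- manip.job_done(): hands the job in; it is judged then, once.
The state is a dict: "time": time; "joints": joint angles; "qvel": joint speeds; "effort": joint torques, N m; "position": TCP position; "eef_rot": TCP orientation; "force": force on the tool from outside, world axes, zero at the start; "wrist_torque": the same for the moment, N m; "grip_width": finger opening in m; "gripper_force": force on a finger pad.
Only numpy, scipy, OpenCV 4.12 (cv2) and the standard library are available. Lean on these libraries where they do the work, as an engineer would, in place of code of your own. Each camera call takes 0.05 s, during which the arm holds its last target. There are 200 camera calls.

## Task

Set out the grey drip board for the next layer: stand the blue spray can on the white coaster and the orange spray can on the black coaster, put the yellow-lidded paint jar on the board halfway between the two coasters and in line with them, and set the metal nozzle tin centrally on top of the jar. All four stand upright at the end; do not knock any of them over on the way, and leave the green can and the brush pot where they are.

Things in the scene. Friction and masses are not known exactly. Their poses are not given: they have to be found in the camera images.
- can_blue: loose small spray-paint can with blue cap and blue band on its metal body, standing upright; 128 mm tall, body 52 mm in diameter up to 80 mm, then a cap 46 mm in diameter from 86 to 128 mm (good to grip from above); about 0.16 kg. Origin: centre of its underside, z up
- can_orange: loose small spray-paint can with orange cap and orange band on its metal body, standing upright; 128 mm tall, body 52 mm in diameter up to 80 mm, then a cap 46 mm in diameter from 86 to 128 mm (good to grip from above); about 0.16 kg. Origin: centre of its underside, z up
- jar: loose round paint jar, white below with a flat yellow lid, 60 mm tall; body 56 mm in diameter up to 46 mm, lid 58 mm in diameter from 46 to 60 mm; about 0.15 kg. Origin: centre of its underside, z up
- nozzle_tin: loose small closed round metal tin, silver with a copper-coloured band near its flat top; 44 mm in diameter, 32 mm tall, about 0.07 kg. It is narrower than the jar's lid, so keep the fingertips above the lid when setting it down there. Origin: centre of its underside, z up
- drip_board: fixed flat grey board lying on the table, 120 mm (its x) by 340 mm (its y, turned up to 0.2 rad from the table's y) and 8 mm thick, with small paint drips. Origin: centre of its underside, 8 mm below its top; the two coasters lie on its long centre line, 115 mm to either side of the origin, so the jar's place is at the middle of the board's top
- coaster_white: fixed flat round white disc, 72 mm in diameter, 4 mm thick, lying near one end of the drip board (which end varies). Origin: centre of its underside, so its top is 4 mm above the origin (12 mm above the table)
- coaster_black: fixed flat round black disc, 72 mm in diameter, 4 mm thick, lying near the other end of the drip board. Origin: centre of its underside, so its top is 4 mm above the origin (12 mm above the table)
- can_green: bystander: a spray can of the same shape with a green cap and band, standing upright among the others; 128 mm tall, 52 mm in diameter. To be left where it is. Origin: centre of its underside
- brush_pot: bystander: loose white ceramic pot with four brushes, 76 mm in diameter, the pot 95 mm and the brushes about 195 mm tall. To be left where it is. Origin: centre of its underside
Not all that is in view belongs to the job. There is more than one size of the nozzle_tin; the one meant has the size given above. Of the things shaped like the jar, the white one is meant.

How it is judged:
By the outcome, as a careful person would: the job done as asked, in the order asked, and still so for the second after the job is handed in, with the robot touching nothing.
It also fails if it takes over 99 s, if anything falls off the work surface, if the arm or the gripper's body presses on something with over 40 N, if the wrist force passes 120 N, or if a joint passes its speed limit or range.

## Working session

There is one attempt and no reset: what is moved stays moved. The work goes in short steps, Python scripts to look and compute and a tool call to move; the robot and the scene stay as the last step left them, time stands still between calls to the robot, and variables do not carry over. Pictures are saved under pics/ and viewed, at most 14 in all, crops included, and the job is handed in when it is done.

Besides the shell and the picture viewer there is one more tool, called after "Emit:" as a command line: name --argument value ..., lists and objects as JSON in quotes. play_rows: Moves the arm, as the interface text tells. Its arguments: {"type":"object","properties":{"steps":{"type":"array"},"squeeze":{"type":"number"}},"required":["steps"]}

```bash
mkdir -p pics; cat > h.py <<'E'
import numpy as np, cv2
from rig import manip
def snap(n,f):
    im=manip.read_camera(n); cv2.imwrite('pics/'+f,im[:,:,::-1]); return im
def ray(n,u,v):
    c=manip.get_calibration(n); K=np.array(c['intrinsics']); T=np.array(c['camera_from_world'])
    d=np.array([(u-K[0,2])/K[0,0],-(v-K[1,2])/K[1,1],-1]); R=T[:3,:3]
    return -R.T@T[:3,3], R.T@d
def atz(n,u,v,z):
    o,d=ray(n,u,v); return o+d*(z-o[2])/d[2]
def proj(n,p):
    c=manip.get_calibration(n); K=np.array(c['intrinsics']); T=np.array(c['camera_from_world'])
    q=T[:3,:3]@np.array(p)+T[:3,3]; return K[0,2]+K[0,0]*q[0]/-q[2], K[1,2]+K[1,1]*-q[1]/-q[2]
E
python3 - <<'E'
from h import *
snap('scene','s1.png');snap('side','d1.png')
for n in('scene','side','wrist'):print({k:np.round(v,4).tolist() if not isinstance(v,str) else v for k,v in manip.get_calibration(n).items()})
print(manip.sense())
E
```

```text
{'intrinsics': [[473.8777, 0.0, 325.5436], [0.0, 473.8777, 240.3107], [0.0, 0.0, 1.0]], 'camera_from_world': [[0.0454, 0.9989, 0.014, -0.0271], [-0.7401, 0.0242, 0.672, 0.3687], [0.6709, -0.0408, 0.7404, -1.3087], [0.0, 0.0, 0.0, 1.0]]}
{'intrinsics': [[470.7999, 0.0, 319.6675], [0.0, 470.7999, 241.8771], [0.0, 0.0, 1.0]], 'camera_from_world': [[0.8666, -0.4991, -0.0026, -0.4294], [0.377, 0.6511, 0.6587, -0.2249], [-0.327, -0.5718, 0.7524, -1.0523], [0.0, 0.0, 0.0, 1.0]]}
{'intrinsics': [[371.6483, 0.0, 317.6891], [0.0, 371.6483, 227.1477], [0.0, 0.0, 1.0]], 'hand_eye': [[-0.001, 0.9472, 0.3205, 0.0825], [1.0, 0.0007, 0.001, -0.0001], [0.0008, 0.3205, -0.9472, -0.1308], [0.0, 0.0, 0.0, 1.0]]}
{'time': 0.1, 'joints': array([ 5.87064917e+01,  1.58752719e+01, -1.58887642e+00,  7.26501075e+01,
        2.25277831e-03,  8.40756486e+01]), 'qvel': array([ 0.00109304, -0.08406201,  0.13424336, -0.01976501, -0.00648704,
        0.02493854]), 'effort': array([-1.48648674e-04, -4.46707928e+01,  2.96128696e+01,  8.49152100e-03,
       -1.25262059e-04, -1.32577478e-05]), 'position': array([0.2674299 , 0.56415483, 0.24126573]), 'eef_rot': array([-1.79886587e+02, -1.40336865e-02,  1.54630827e+02]), 'force': array([-0.34926848, -0.26686368, -0.99251566]), 'wrist_torque': array([-0.02289446, -0.01780827,  0.03340552]), 'gripper_force': 0.0, 'grip_width': 0.08523217448661531}
```

View pics/s1.png

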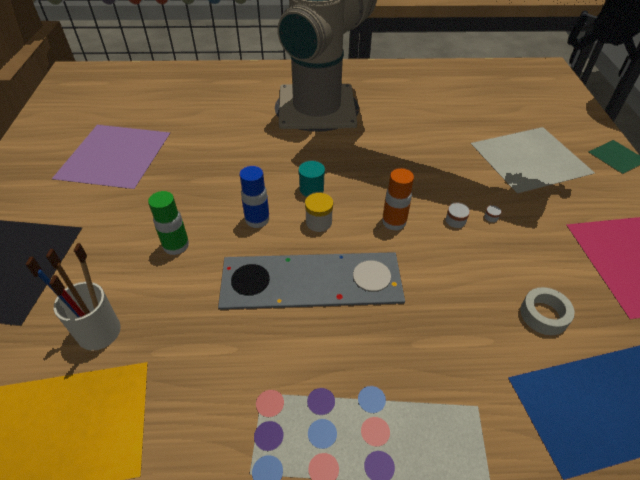

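View pics/d1.png

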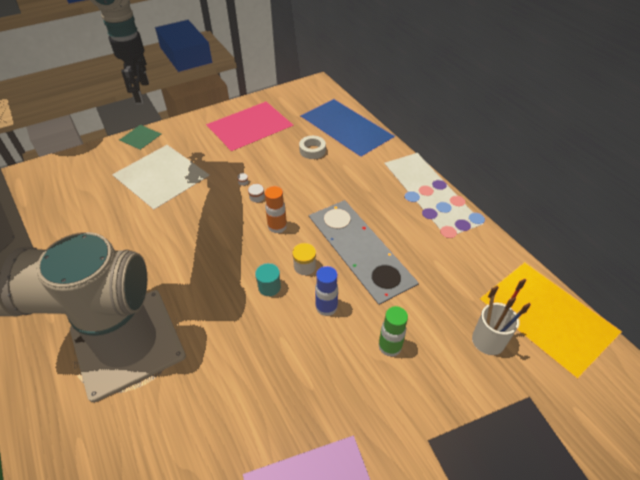

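Candidates, by scene pixel:
- **Tin:** the larger tin at (457,215) or the smaller one at (493,213).
- **Jar:** the yellow-lidded white jar at (319,212) or the teal one at (312,180).
- **Blue can:** (255,197).
- **Orange can:** (398,200).
- **Coasters:** black at (250,280), white at (372,276).

By the description I choose the yellow-lidded white jar and, for now, the larger tin. Next I check both in a close crop and fit the positions.

```bash
cat >> h.py <<'E'
from scipy.optimize import least_squares
def hull(n,x,y,prof):
    t=np.linspace(0,2*np.pi,40); P=[proj(n,(x+r*np.cos(a),y+r*np.sin(a),z)) for r,z in prof for a in t]
    return cv2.convexHull(np.array(P,np.float32))
def hc(h):
    m=cv2.moments(h); return np.array([m['m10']/m['m00'],m['m01']/m['m00']])
def blob(im,hue,near,smin=120,vmin=50,rng=8,win=60):
    hs=cv2.cvtColor(im,cv2.COLOR_RGB2HSV).astype(int)
    d=np.abs((hs[...,0]-hue+90)%180-90)
    m=((d<=rng)&(hs[...,1]>=smin)&(hs[...,2]>=vmin)).astype(np.uint8)
    return pick(m,near,win)
def pick(m,near,win=60):
    k,l,s,c=cv2.connectedComponentsWithStats(m)
    ok=[i for i in range(1,k) if s[i,4]>25 and np.hypot(*(c[i]-near))<win]
    i=min(ok,key=lambda i:np.hypot(*(c[i]-near))); return c[i],s[i]
def fit(obs,prof,x0):
    f=lambda p:np.concatenate([hc(hull(n,p[0],p[1],prof))-c for n,c in obs])
    r=least_squares(f,x0,diff_step=1e-3); return r.x,r.fun
E
python3 - <<'E'
from h import *
S=cv2.imread('pics/s1.png')[:,:,::-1];D=cv2.imread('pics/d1.png')[:,:,::-1]
a=cv2.resize(S[155:240,270:520],None,fx=3.2,fy=3.2,interpolation=2)
b=cv2.resize(D[165:305,220:340],None,fx=2.2,fy=2.2,interpolation=2)
o=np.zeros((a.shape[0]+b.shape[0],800,3),np.uint8);o[:a.shape[0],:a.shape[1]]=a;o[a.shape[0]:,:b.shape[1]]=b
cv2.imwrite('pics/c1.png',o[:,:,::-1])
capp=[(.023,.086),(.023,.128)]; lid=[(.029,.046),(.029,.060)]
for nm,hpx,dpx,prof in [('blue',(252,177),(327,277),capp),('orange',(401,181),(275,195),capp),('green',(163,202),(396,318),capp),('jar',(319,202),(305,254),lid)]:
    obs=[]
    for n,im,px in(('scene',S,hpx),('side',D,dpx)):
        h=cv2.cvtColor(im[px[1]-3:px[1]+4,px[0]-3:px[0]+4].copy(),cv2.COLOR_RGB2HSV).reshape(-1,3); hm=np.median(h,0)
        c,s=blob(im,hm[0],np.array(px),smin=140,rng=6,win=25); obs.append((n,c))
        x0=atz(n,*px,.1)[:2]
        r,_=fit([(n,c)],prof,x0)
        hb=cv2.boundingRect(hull(n,*r,prof)); print(nm,n,hm,c.round(1),s[:4],hb,r.round(4))
    r,f=fit(obs,prof,x0);print(nm,r.round(4),f.round(1))
def gray(im,lo,hi,near,smax=60,win=15):
    hs=cv2.cvtColor(im,cv2.COLOR_RGB2HSV); m=((hs[...,1]<smax)&(hs[...,2]>=lo)&(hs[...,2]<=hi)).astype(np.uint8)
    return pick(m,np.array(near),win)
for nm,hp,dp,lo,hi,z in [('white',(372,276),(337,218),165,255,.012),('black',(250,280),(386,276),0,55,.012)]:
    obs=[]
    for n,im,px in(('scene',S,hp),('side',D,dp)):
        c,s=gray(im,lo,hi,px,255 if nm=='black' else 60); x0=atz(n,*c,z)[:2]; obs.append((n,c))
        print(nm,n,c,s,cv2.boundingRect(hull(n,*x0,[(.036,z)])),x0.round(4))
    print(nm,fit(obs,[(.036,z)],x0)[0].round(4))
for u in [(457,215),(493,213)]:
    print(atz('scene',*u,.016))
    p=atz('scene',*u,.016); 
    for pr in ([(.022,0),(.022,.032)],[(.03,0),(.03,.04)],[(.015,0),(.015,.025)]): print(cv2.boundingRect(hull('scene',p[0],p[1],pr)))
E
```

```text
blue scene [110. 228. 145.] [251.9 180.4] [240 166  24  30] (238, 164, 27, 33) [ 0.4316 -0.1392]
blue side [113. 175. 202.] [326.4 274.8] [317 267  20  16] (315, 260, 22, 29) [ 0.4386 -0.1291]Traceback (most recent call last):
  File "<stdin>", line 16, in <module>
  File "h.py", line 31, in fit
    r=least_squares(f,x0,diff_step=1e-3); return r.x,r.fun
    return func(*args, **kwargs)
    vector_fun = VectorFunction(
        fun_wrapped,
    ...<6 lines>...
        workers=workers
    )
    self.J, dct = approx_derivative(
                  ~~~~~~~~~~~~~~~~~^
        self.fun_wrapped, self.x, f0=self.f, **finite_diff_options
        ^^^^^^^^^^^^^^^^^^^^^^^^^^^^^^^^^^^^^^^^^^^^^^^^^^^^^^^^^^
    )
    ^
    J, _nfev = _dense_difference(fun_wrapped, x0, f0, h,
               ~~~~~~~~~~~~~~~~~^^^^^^^^^^^^^^^^^^^^^^^^
                             use_one_sided, method,
                             ^^^^^^^^^^^^^^^^^^^^^^
                             mf)
                             ^^^
    df = [f_eval - f0 for f_eval in f_evals]
                                    ^^^^^^^
    f = np.atleast_1d(self.fun(x, *self.args, **self.kwargs))
                      ~~~~~~~~^^^^^^^^^^^^^^^^^^^^^^^^^^^^^^
    return np.atleast_1d(self.fun(x))
                         ~~~~~~~~^^^
    return self.f(x, *self.args, **self.kwargs)
           ~~~~~~^^^^^^^^^^^^^^^^^^^^^^^^^^^^^^
  File "h.py", line 30, in <lambda>
    f=lambda p:np.concatenate([hc(hull(n,p[0],p[1],prof))-c for n,c in obs])
                                  ~~~~^^^^^^^^^^^^^^^^^^
  File "h.py", line 16, in hull
    t=np.linspace(0,2*np.pi,40); P=[proj(n,(x+r*np.cos(a),y+r*np.sin(a),z)) for r,z in prof for a in t]
                                    ~~~~^^^^^^^^^^^^^^^^^^^^^^^^^^^^^^^^^^^
  File "h.py", line 12, in proj
    c=manip.get_calibration(n); K=np.array(c['intrinsics']); T=np.array(c['camera_from_world'])
ValueError: time passes only in moves, steps and waits
```

View pics/c1.png

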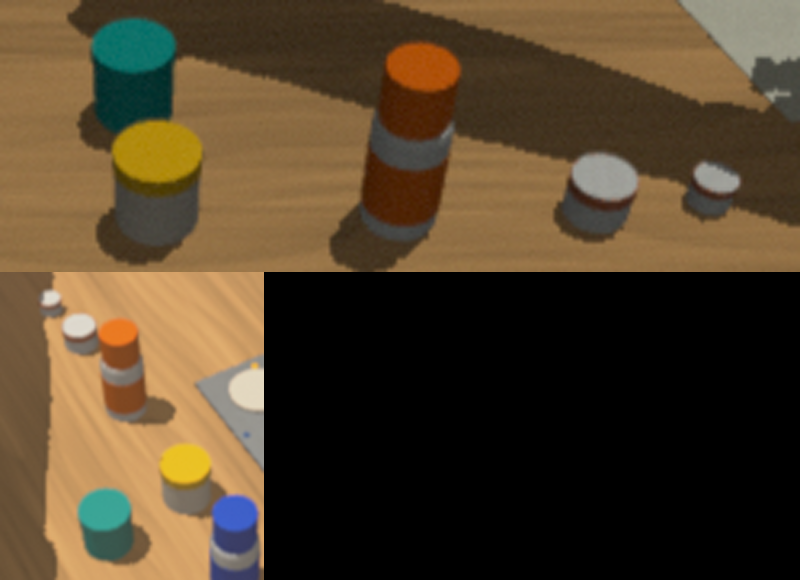

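The crop confirms the yellow-lidded white jar at (319,212). It also shows two tins of the same pattern, so I'll tell them apart by size. I'll cache the calibration and rerun the fit.

```bash
sed -i 's/manip.get_calibration(/CAL(/' h.py; sed -i '2a import functools\nCAL=functools.lru_cache(None)(lambda n: manip.get_calibration(n))' h.py
cat >> h.py <<'E'
capp=[(.023,.086),(.023,.128)]; lid=[(.029,.046),(.029,.060)]; tinp=[(.022,0),(.022,.032)]
def gray(im,lo,hi,near,smax=60,win=15):
    hs=cv2.cvtColor(im,cv2.COLOR_RGB2HSV); m=((hs[...,1]<smax)&(hs[...,2]>=lo)&(hs[...,2]<=hi)).astype(np.uint8)
    return pick(m,np.array(near),win)
E
sed 's/^import functools/import functools/' -i h.py
python3 - <<'E'
from h import *
S=cv2.imread('pics/s1.png')[:,:,::-1].copy();D=cv2.imread('pics/d1.png')[:,:,::-1].copy()
for nm,hpx,dpx,prof,hue in [('blue',(252,177),(327,277),capp,113),('orange',(401,181),(275,195),capp,11),('green',(163,202),(396,318),capp,64),('jar',(319,202),(305,254),lid,25)]:
  try:
    obs=[]
    for n,im,px in(('scene',S,hpx),('side',D,dpx)):
        c,s=blob(im,hue,np.array(px),smin=150 if hue<90 else 120,vmin=25,rng=9 if hue>40 else 6,win=25); obs.append((n,c))
        x0=atz(n,*px,.1)[:2]
        r,_=fit([(n,c)],prof,x0)
        print(nm,n,c.round(1),s[:4],cv2.boundingRect(hull(n,*r,prof)),r.round(4))
    r,f=fit(obs,prof,x0);print(nm,r.round(4),f.round(1))
  except Exception as e: print(nm,e)
for nm,hp,dp,lo,hi,z in [('white',(372,276),(337,218),165,255,.012),('black',(250,280),(386,276),0,55,.012)]:
  try:
    obs=[]
    for n,im,px in(('scene',S,hp),('side',D,dp)):
        c,s=gray(im,lo,hi,px,255 if nm=='black' else 60); x0=atz(n,*c,z)[:2]; obs.append((n,c))
        print(nm,n,c.round(1),s[:4],cv2.boundingRect(hull(n,*x0,[(.036,z)])),x0.round(4))
    print(nm,fit(obs,[(.036,z)],x0)[0].round(4))
  except Exception as e: print(nm,e)
for u in [(457,215),(493,213)]:
    p=atz('scene',*u,.016); print(p)
    for pr in (tinp,[(.03,0),(.03,.04)],[(.015,0),(.015,.025)]): print(cv2.boundingRect(hull('scene',p[0],p[1],pr)))
# tins: silver tops
for n,im,pts in(('scene',S,((458,211),(493,211))),('side',D,((256,188),(243,177)))):
  for px in pts:
    try:
      c,s=gray(im,100,255,px,smax=60,win=8); print('tin top',n,c.round(1),s, atz(n,*c,.032).round(4))
    except Exception as e: print(e)
E
```

```text
blue scene [251.8 180.5] [240 166  24  30] (238, 164, 27, 33) [ 0.4317 -0.1393]
blue side [325.9 275.6] [317 267  20  22] (315, 261, 22, 29) [ 0.4367 -0.1303]
blue [ 0.4344 -0.1361] [1.6 0.9 0.4 2.2]
orange scene [400.5 182.1] [387 166  28  33] (387, 166, 27, 32) [0.4452 0.1537]
orange side [273.7 196.4] [264 185  19  24] (264, 184, 20, 25) [0.4495 0.1557]
orange [0.4474 0.1538] [ 0.2  0.7 -0.4  0.7]
green scene [162.7 206.3] [149 191  28  32] (147, 189, 31, 35) [ 0.5005 -0.3   ]
green side [396.3 315.9] [386 307  21  18] (383, 300, 26, 32) [ 0.5095 -0.2925]
green [ 0.5058 -0.2966] [ 1.3  1.9 -0.3  2.2]
jar scene [318.7 203.8] [304 192  30  25] (304, 191, 29, 26) [ 0.4445 -0.0078]
jar side [303.7 252.6] [292 242  24  22] (291, 241, 25, 23) [ 0.4467 -0.0067]
jar [ 0.4457 -0.0075] [ 0.1  0.4 -0.2  0.4]
white scene [371.8 275. ] [354 262  36  27] (352, 260, 39, 31) [0.6011 0.0876]
white side [336.6 217.9] [323 208  28  20] (323, 208, 27, 20) [0.5991 0.087 ]
white [0.5999 0.0877]
black scene [249.7 279.5] [231 264  39  32] (230, 264, 39, 32) [ 0.6037 -0.1428]
black min() iterable argument is empty
[0.44945981 0.28615005 0.016     ]
(445, 202, 25, 26)
(441, 197, 34, 34)
(448, 207, 18, 19)
[0.44585889 0.36489019 0.016     ]
(480, 200, 26, 26)
(476, 195, 35, 34)
(483, 205, 19, 19)
tin top scene [458.6 209.7] [449 203  20  15 237] [0.4498 0.2859 0.032 ]
tin top scene [493.3 210.3] [487 206  14   9  95] [0.4538 0.3589 0.032 ]
tin top side [255.3 189. ] [249 184  14  11 126] [0.4484 0.2842 0.032 ]
tin top side [242.1 176.3] [238 173   9   7  52] [0.4378 0.3532 0.032 ]
```

Sizes: the tin at (458,210) is about 22–25 px wide, which fits 44 mm. The one at (493,211) is about 16 px, roughly 29 mm, so I take the larger. Moving towards the blue can now.

Emit:
play_rows --steps '[85, 11, -47, 0, 8, 85, 22, -94, 0, 16, 85, 33, -141, 0, 24, 85, 44, -188, 0, 25.4, 85, 55, -235, 0, 25.4]' --squeeze 30

```text
time: 0.6
position: [0.3225, 0.3278, 0.2418]
eef_rot: [-180.0, -0.0, -179.9]
force: [0.9, -0.3, 0.3]
grip_width: 0.085
gripper_force: 0.0
```

Emit:
play_rows --steps '[85, 11, -47, 0, 0, 85, 22, -94, 0, 0, 85, 33, -141, 0, 0, 85, 44, -188, 0, 0, 85, 55, -235, 0, 0]'

```text
time: 1.1
position: [0.3775, 0.0929, 0.2421]
eef_rot: [180.0, 0.0, -179.9]
force: [1.6, -0.6, 0.7]
grip_width: 0.0851
gripper_force: 0.0
```

Emit:
play_rows --steps '[85, 11, -46, 0, 0, 85, 22, -92, 0, 0, 85, 33, -138, 0, 0, 85, 44, -184, 0, 0, 85, 56, -231, 0, 0]'

```text
time: 1.6
position: [0.4334, -0.1381, 0.2421]
eef_rot: [180.0, -0.0, -180.0]
force: [0.9, 1.0, -0.6]
grip_width: 0.0848
gripper_force: 0.0
```

```bash
cat >> h.py <<'E'
from scipy.spatial.transform import Rotation as Ro
def wcam(s=None):
    s=s or manip.sense(); c=CAL('wrist'); H=np.array(c['hand_eye'])
    T=np.eye(4);T[:3,:3]=Ro.from_euler('xyz',s['eef_rot'],degrees=True).as_matrix();T[:3,3]=s['position']
    return T@H,np.array(c['intrinsics'])
def wproj(p,TK):
    T,K=TK; q=T[:3,:3].T@(np.array(p)-T[:3,3]); x,y,z=q[0],-q[1],-q[2]
    th=np.arctan2(np.hypot(x,y),z); k=th/np.hypot(x,y); return K[0,2]+K[0,0]*k*x,K[1,2]+K[1,1]*k*y
def watz(u,v,z,TK):
    T,K=TK; a=(u-K[0,2])/K[0,0];b=(v-K[1,2])/K[1,1];th=np.hypot(a,b);k=np.sin(th)/th
    d=T[:3,:3]@np.array([k*a,-k*b,-np.cos(th)]);o=T[:3,3]; return o+d*(z-o[2])/d[2]
E
python3 - <<'E'
from h import *
s=manip.sense();TK=wcam(s);im=snap('wrist','w1.png');print(s['position'],s['eef_rot'],s['force'])
for p in [(.434,-.136,.128),(.4455,-.0075,.06),(.602,.0877,.012),(.6037,-.1428,.012)]: print(np.round(wproj(p,TK),1))
E
```

```text
[ 0.43341468 -0.13813723  0.24205567] [ 1.79974737e+02 -8.78168954e-03 -1.79999648e+02] [ 0.9282293   0.98137417 -0.55078468]
[321.2 227.7]
[459.4 215.7]
[496.7 323.8]
[314.1 333.2]
```

View pics/w1.png

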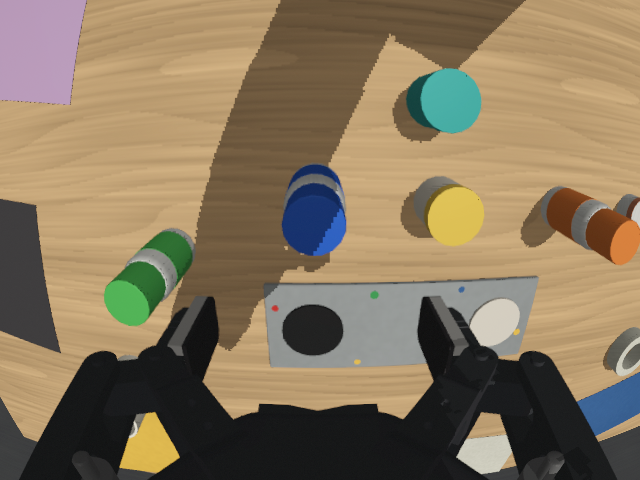

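The wrist view shows the blue cap at about (315,222), the yellow lid at (455,214), the black coaster at (313,330) and the white coaster at (495,322). I'll refine by fitting the model hulls.

```bash
cat >> h.py <<'E'
def whull(x,y,prof,TK):
    t=np.linspace(0,2*np.pi,40)
    return cv2.convexHull(np.array([wproj((x+r*np.cos(a),y+r*np.sin(a),z),TK) for r,z in prof for a in t],np.float32))
def wfit(c,prof,x0,TK):
    return least_squares(lambda p:hc(whull(p[0],p[1],prof,TK))-c,x0,diff_step=1e-3).x
E
python3 - <<'E'
from h import *
im=cv2.imread('pics/w1.png')[:,:,::-1].copy()
s=manip.sense();TK=wcam(s)
for nm,hue,px,prof in [('blue',112,(315,222),capp),('jar',25,(455,215),lid),('orange',11,(620,240),capp)]:
    c,b=blob(im,hue,np.array(px),smin=120,vmin=40,rng=9 if hue>40 else 5,win=30)
    x0=watz(*px,prof[1][1],TK)[:2]; r=wfit(c,prof,x0,TK); print(nm,c.round(1),b[:4],cv2.boundingRect(whull(*r,prof,TK)),r.round(4))
for nm,lo,hi,px in [('black',0,60,(313,330)),('white',190,255,(495,322))]:
    c,b=gray(im,lo,hi,px,smax=70 if nm=='white' else 255); 
    x0=watz(*px,.012,TK)[:2]; r=wfit(c,[(.036,.012)],x0,TK); print(nm,c.round(1),b[:4],cv2.boundingRect(whull(*r,[(.036,.012)],TK)),r.round(4))
# board outline
hs=cv2.cvtColor(im,cv2.COLOR_RGB2HSV)
c=[watz(u,v,.008,TK)[:2].round(4).tolist() for u,v in [(265,284),(538,277),(523,360),(270,367)]];print(c,np.mean(c,0))
E
```

```text
blue [313.8 219.7] [282 183  64  73] (280, 181, 67, 76) [ 0.4363 -0.1492]
jar [453.7 214.7] [424 184  61  63] (422, 183, 63, 64) [ 0.451  -0.0189]
orange [613.8 234.6] [586 198  54  68] (584, 205, 59, 60) [0.4528 0.1408]
black [312.3 329.5] [283 305  60  50] (281, 304, 63, 51) [ 0.6044 -0.1544]
white [495.1 321.5] [470 299  50  47] (469, 297, 52, 49) [0.604  0.0757]
[[0.5447, -0.2064], [0.5446, 0.1268], [0.6775, 0.1417], [0.6654, -0.209]] [ 0.60805  -0.036725]
```

```bash
python3 - <<'E'
from h import *
s=manip.sense();TK=wcam(s);print(s['position'],s['eef_rot'],s['time'])
for y in(-.136,-.149):print(wproj((.4363,y,.128),TK),wproj((.4363,y,.086),TK),hc(whull(.4363,y,capp,TK)),cv2.boundingRect(whull(.4363,y,capp,TK)))
print(TK[0].round(3))
im=snap('wrist','w2.png')
for nm,hue,px,prof in [('blue',112,(315,222),capp),('jar',25,(455,215),lid)]:
    c,b=blob(im,hue,np.array(px),smin=120,vmin=40,rng=9 if hue>40 else 5,win=30);print(c,wfit(c,prof,watz(*px,.1,TK)[:2],TK))
E
```

```text
[ 0.43644191 -0.145028    0.24237842] [-1.79609139e+02  1.71968767e-01  1.79704530e+02] 1.65
(np.float64(332.2892672767519), np.float64(226.07995751366073)) (np.float64(330.7314179050976), np.float64(209.33079328745342)) [331.68793084 219.62612442] (299, 181, 67, 76)
(np.float64(313.60425001998794), np.float64(226.1435351412126)) (np.float64(314.54787866865047), np.float64(209.3860151435001)) [313.96820718 219.69370959] (280, 181, 67, 76)
[[ 0.006 -0.946 -0.323  0.353]
 [ 1.     0.003  0.009 -0.144]
 [-0.008 -0.323  0.946  0.373]
 [ 0.     0.     0.     1.   ]]
[324.37242913 215.05308505] [ 0.4326601  -0.14137201]
[462.37784679 210.48861284] [ 0.44683325 -0.01028961]
```

The arm was still settling, so those readings are off. I'll hold it, then measure again.

Emit:
play_rows --steps '[85, 0, 0, 0, 0, 85, 0, 0, 0, 0, 85, 0, 0, 0, 0, 85, 0, 0, 0, 0, 85, 0, 0, 0, 0]'

```text
time: 2.2
position: [0.4337, -0.1353, 0.2424]
eef_rot: [-180.0, 0.0, -179.9]
force: [0.5, 0.2, -0.0]
grip_width: 0.0854
gripper_force: 0.0
```

```bash
cat > m.py <<'E'
from h import *
def meas():
    s=manip.sense();TK=wcam(s);im=manip.read_camera('wrist').copy();print(s['position'].round(4),s['eef_rot'].round(2))
    R={'blue':(112,.128,capp,(.434,-.137)),'jar':(25,.06,lid,(.446,-.0075)),'orange':(11,.128,capp,(.4475,.154))}
    for nm,(hue,z,prof,x0) in R.items():
        try:
            c,b=blob(im,hue,hc(whull(*x0,prof,TK)),smin=120,vmin=40,rng=9 if hue>40 else 5,win=30)
            r=wfit(c,prof,x0,TK);print(nm,r.round(4),b[:4],cv2.boundingRect(whull(*r,prof,TK)))
        except Exception as e: print(nm,str(e)[:40])
    for nm,lo,hi,x0 in [('black',0,60,(.6037,-.1428)),('white',180,255,(.600,.0877))]:
        try:
            pr=[(.036,.012)];c,b=gray(im,lo,hi,hc(whull(*x0,pr,TK)),smax=70 if nm=='white' else 255)
            r=wfit(c,pr,x0,TK);print(nm,r.round(4),b[:4],cv2.boundingRect(whull(*r,pr,TK)))
        except Exception as e: print(nm,str(e)[:40])
if __name__=='__main__': meas()
E
python3 m.py
```

```text
[ 0.4337 -0.1353  0.2424] [-1.8000e+02  1.0000e-02 -1.7987e+02]
blue [ 0.4327 -0.1413] [278 182  64  73] (276, 180, 67, 76)
jar [ 0.4469 -0.0102] [421 184  61  63] (420, 183, 62, 64)
orange [0.4484 0.1509] [584 198  56  68] (583, 206, 58, 59)
black [ 0.6001 -0.1449] [279 304  61  51] (278, 304, 63, 51)
white [0.599  0.0863] [468 299  50  47] (468, 297, 51, 49)
```

Emit:
play_rows --steps '[85, -1, -4, -35, 0, 85, -1, -4, -75, 0, 85, -1, -4, -110, 0, 85, -1, -4, -130, 0, 85, -1, -4, -140, 0]'

```text
time: 2.75
position: [0.4311, -0.1392, 0.1002]
eef_rot: [179.9, -0.2, -179.9]
force: [-0.6, 0.5, 0.1]
grip_width: 0.0851
gripper_force: 0.0
```

Emit:
play_rows --steps '[85, 0, 0, 0, 0, 85, 0, 0, 0, 0, 60, 0, 0, 0, 0, 50, 0, 0, 0, 0, 40, 0, 0, 0, 0]'

```text
time: 3.25
position: [0.4337, -0.1408, 0.1034]
eef_rot: [-179.9, 0.1, -180.0]
force: [0.6, -0.8, 3.2]
grip_width: 0.0457
gripper_force: 30.5
```

Emit:
play_rows --steps '[40, 0, 0, 0, 0, 40, 0, 0, 0, 0, 40, 0, 0, 0, 0, 40, 0, 0, 3, 0, 40, 0, 0, 10, 0]'

```text
time: 3.75
position: [0.4317, -0.1397, 0.1116]
eef_rot: [179.9, -0.1, -180.0]
force: [-0.4, 0.5, -2.3]
grip_width: 0.0456
gripper_force: 30.9
```

Emit:
play_rows --steps '[40, 0, 0, 25, 0, 40, 0, 0, 50, 0, 40, 5, 7, 75, 0, 40, 18, 25, 85, 0, 40, 36, 49, 88, 0]'

```text
time: 4.25
position: [0.4696, -0.0916, 0.2023]
eef_rot: [-179.9, 0.1, 179.9]
force: [0.8, -0.5, -2.0]
grip_width: 0.045
gripper_force: 31.4
```

Emit:
play_rows --steps '[40, 21, 28, 0, 0, 40, 42, 57, 0, 0, 40, 63, 86, 0, 0, 40, 84, 114, 0, 0, 40, 105, 143, 0, 0]'

```text
time: 4.75
position: [0.574, 0.053, 0.2001]
eef_rot: [-180.0, -0.1, -180.0]
force: [1.2, 0.4, -1.7]
grip_width: 0.0456
gripper_force: 31.4
```

Emit:
play_rows --steps '[40, 16, 22, 0, 0, 40, 25, 34, 0, 0, 40, 25, 34, 0, 0, 40, 25, 34, 0, 0, 40, 25, 34, 0, 0]'

```text
time: 5.25
position: [0.5979, 0.0847, 0.2001]
eef_rot: [-180.0, -0.1, 180.0]
force: [-0.2, -0.8, -1.6]
grip_width: 0.0451
gripper_force: 31.3
```

```bash
python3 - <<'E'
from h import *
s=manip.sense();TK=wcam(s);im=snap('wrist','w3.png');S=snap('scene','s3.png');print(s['position'],s['grip_width'],s['gripper_force'])
print(wproj((.5995,.087,.012),TK),wproj((.602,-.144,.012),TK))
E
```

```text
[0.59787509 0.08473656 0.20013103] 0.045089568620694846 31.315414309501648
(np.float64(320.81982190683954), np.float64(202.21117354306114)) (np.float64(93.17959372951643), np.float64(207.96666513801853))
```

View pics/w3.png

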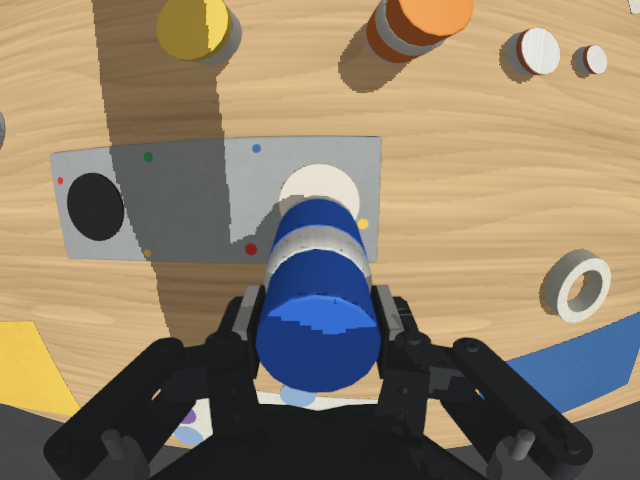

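The blue can hangs upright. The coaster's edges run from 279 to 360, so its centre is at about 320, where it should be. Lowering.

Emit:
play_rows --steps '[40, 0, 1, -30, 0, 40, 0, 1, -58, 0, 40, 0, 1, -74, 0, 40, 0, 1, -81, 0, 40, 0, 1, -83, 0]'

```text
time: 5.85
position: [0.598, 0.0861, 0.1166]
eef_rot: [-180.0, -0.1, 180.0]
force: [-0.2, -0.1, -1.2]
grip_width: 0.045
gripper_force: 31.4
```

Emit:
play_rows --steps '[40, 0, 0, -1, 0, 40, 0, 0, -2, 0, 40, 0, 0, -3, 0, 40, 0, 0, -3, 0, 40, 0, 0, -3, 0]'

```text
time: 6.35
position: [0.5998, 0.0867, 0.1155]
eef_rot: [-180.0, 0.1, -180.0]
force: [0.3, -0.3, 2.8]
grip_width: 0.0452
gripper_force: 31.5
```

Contact (force +2.8 N). Releasing and retreating.

Emit:
play_rows --steps '[55, 0, 0, 0, 0, 70, 0, 0, 0, 0, 85, 0, 0, 0, 0, 85, 0, 0, 0, 0, 85, 0, 0, 20, 0]'

```text
time: 6.85
position: [0.5961, 0.0866, 0.1314]
eef_rot: [-180.0, -0.4, -180.0]
force: [-0.5, 0.0, -0.2]
grip_width: 0.085
gripper_force: 0.0
```

Emit:
play_rows --steps '[85, 0, 0, 35, 0, 85, 0, 0, 70, 0, 85, -10, 5, 105, 0, 85, -40, 20, 107, 0, 85, -75, 35, 107, 0]'

```text
time: 7.35
position: [0.5252, 0.122, 0.2434]
eef_rot: [180.0, 0.3, 180.0]
force: [-0.4, 0.8, -0.1]
grip_width: 0.085
gripper_force: 0.0
```

Emit:
play_rows --steps '[85, -35, 15, 0, 0, 85, -60, 25, 0, 0, 85, -77, 30, 0, 0, 85, -77, 30, 0, 0, 85, -77, 30, 0, 0]'

```text
time: 7.85
position: [0.4475, 0.1517, 0.2416]
eef_rot: [-180.0, 0.1, -180.0]
force: [0.1, 0.2, -0.1]
grip_width: 0.0848
gripper_force: 0.0
```

Emit:
play_rows --steps '[85, 0, 0, 0, 0, 85, 0, 0, 0, 0, 85, 0, 0, 0, 0]'

```text
time: 8.15
position: [0.4476, 0.1514, 0.2412]
eef_rot: [-180.0, 0.0, 180.0]
force: [0.6, -0.1, -0.4]
grip_width: 0.0852
gripper_force: 0.0
```

```bash
python3 - <<'E'
from h import *
import m
S=snap('scene','s4.png'); m.meas()
c,b=blob(S,112,np.array((372,235)),smin=120,vmin=40,rng=9,win=60); print(c,b,fit([('scene',c)],[(.023,.098),(.023,.14)],(.6,.087)))
E
```

```text
[0.4474 0.1515 0.2412] [-1.8000e+02 -1.0000e-02  1.7999e+02]
blue min() iterable argument is empty
jar [ 0.4466 -0.0099] [120 171  59  62] (119, 170, 60, 63)
orange [0.4498 0.1505] [285 187  65  74] (283, 185, 67, 76)
black [ 0.6    -0.1427] [ 72 286  45  47] (71, 285, 46, 48)
white min() iterable argument is empty
[377.5256917  235.75625823] [364 220  28  33 759] (array([0.59880819, 0.08847436]), array([1.91536174e-08, 1.10858849e-06]))
```

View pics/s4.png

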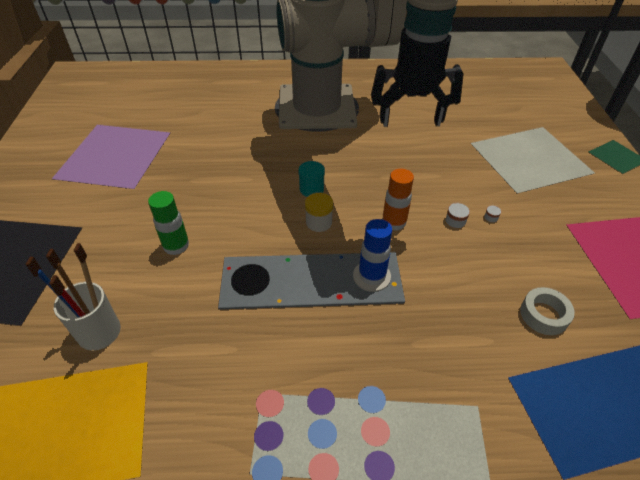

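The blue can (377,255 in the scene picture) stands upright on the white coaster. Next is the orange can.

Emit:
play_rows --steps '[85, 2, -1, -35, 0, 85, 2, -1, -75, 0, 85, 2, -1, -110, 0, 85, 2, -1, -130, 0, 85, 2, -1, -139, 0]'

```text
time: 8.75
position: [0.447, 0.1502, 0.0999]
eef_rot: [-180.0, -0.3, -180.0]
force: [-0.9, -0.1, 0.5]
grip_width: 0.0848
gripper_force: 0.0
```

Emit:
play_rows --steps '[85, 0, 0, 0, 0, 85, 0, 0, 0, 0, 60, 0, 0, 0, 0, 50, 0, 0, 0, 0, 40, 0, 0, 0, 0]'

```text
time: 9.25
position: [0.4498, 0.1509, 0.1035]
eef_rot: [180.0, 0.1, -180.0]
force: [0.5, -0.2, 3.2]
grip_width: 0.0457
gripper_force: 30.5
```

Emit:
play_rows --steps '[40, 0, 0, 0, 0, 40, 0, 0, 0, 0, 40, 0, 0, 0, 0, 40, 0, 0, 3, 0, 40, 0, 0, 10, 0]'

```text
time: 9.75
position: [0.4476, 0.1505, 0.1117]
eef_rot: [-180.0, -0.1, -180.0]
force: [-0.4, -0.1, -1.6]
grip_width: 0.0452
gripper_force: 30.9
```

Emit:
play_rows --steps '[40, 0, 0, 30, 0, 40, 0, 0, 60, 0, 40, 4, -8, 82, 0, 40, 16, -32, 88, 0, 40, 33, -64, 88, 0]'

```text
time: 10.25
position: [0.4825, 0.087, 0.2023]
eef_rot: [180.0, 0.2, -179.8]
force: [-0.1, -0.3, -1.1]
grip_width: 0.0455
gripper_force: 31.4
```

Emit:
play_rows --steps '[40, 17, -34, 0, 0, 40, 35, -68, 0, 0, 40, 52, -102, 0, 0, 40, 70, -136, 0, 0, 40, 88, -170, 0, 0]'

```text
time: 10.75
position: [0.5699, -0.0847, 0.2002]
eef_rot: [180.0, -0.0, -180.0]
force: [-0.1, 0.0, -1.8]
grip_width: 0.0453
gripper_force: 31.3
```

Emit:
play_rows --steps '[40, 16, -32, 0, 0, 40, 27, -53, 0, 0, 40, 31, -60, 0, 0, 40, 31, -60, 0, 0, 40, 31, -60, 0, 0]'

```text
time: 11.25
position: [0.5999, -0.1423, 0.2]
eef_rot: [179.9, -0.1, -179.9]
force: [0.2, 0.5, -1.2]
grip_width: 0.0451
gripper_force: 31.3
```

Emit:
play_rows --steps '[40, 0, 0, 0, 0, 40, 0, 0, 0, 0]'

```text
time: 11.45
position: [0.6003, -0.1421, 0.2004]
eef_rot: [180.0, -0.0, -179.9]
force: [0.5, 0.1, -1.1]
grip_width: 0.0451
gripper_force: 31.3
```

```bash
python3 - <<'E'
from h import *
s=manip.sense();TK=wcam(s);im=snap('wrist','w5.png');print(s['position'],s['grip_width'],s['gripper_force'])
print(cv2.boundingRect(whull(.6015,-.1435,[(.036,.012)],TK)))
c,b=gray(im,0,50,wproj((.6,-.1435,.012),TK),255,40);print(b)
E
```

```text
[ 0.60025785 -0.1420764   0.200387  ] 0.04506002611468763 31.310391426086426
(276, 161, 81, 79)
[ 276  163   79   56 2036]
```

View pics/w5.png

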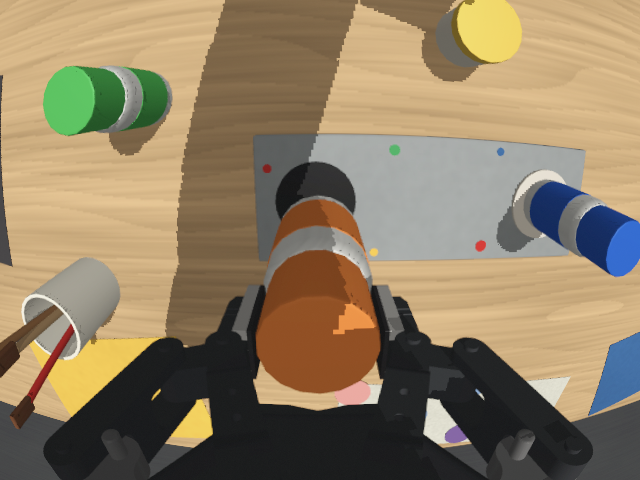

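The orange can is centred over the black coaster (centre at about (316,200)). Lowering it and releasing.

Emit:
play_rows --steps '[40, 1, -1, -30, 0, 40, 1, -1, -58, 0, 40, 1, -1, -74, 0, 40, 1, -1, -81, 0, 40, 1, -1, -83, 0]'

```text
time: 12.0
position: [0.6012, -0.1437, 0.1166]
eef_rot: [180.0, -0.1, -179.9]
force: [-0.5, 0.0, -1.8]
grip_width: 0.0454
gripper_force: 31.4
```

Emit:
play_rows --steps '[40, 0, 0, -1, 0, 40, 0, 0, -2, 0, 40, 0, 0, -3, 0, 40, 0, 0, -3, 0, 40, 0, 0, -3, 0]'

```text
time: 12.5
position: [0.6027, -0.1446, 0.1155]
eef_rot: [-180.0, 0.1, -180.0]
force: [0.6, 0.7, 3.4]
grip_width: 0.0452
gripper_force: 31.6
```

Emit:
play_rows --steps '[55, 0, 0, 0, 0, 70, 0, 0, 0, 0, 85, 0, 0, 0, 0, 85, 0, 0, 0, 0, 85, 0, 0, 20, 0]'

```text
time: 13.0
position: [0.5992, -0.1434, 0.1313]
eef_rot: [179.9, -0.4, -180.0]
force: [0.1, -1.3, 0.2]
grip_width: 0.0846
gripper_force: 0.0
```

Emit:
play_rows --steps '[85, 0, 0, 35, 0, 85, 0, 0, 70, 0, 85, -12, 10, 105, 0, 85, -38, 33, 107, 0, 85, -65, 56, 107, 0]'

```text
time: 13.5
position: [0.5377, -0.0884, 0.2433]
eef_rot: [-179.9, 0.2, 180.0]
force: [-0.0, 0.4, -0.4]
grip_width: 0.0849
gripper_force: 0.0
```

Emit:
play_rows --steps '[85, -30, 26, 0, 0, 85, -60, 52, 0, 0, 85, -80, 70, 0, 0, 85, -91, 79, 0, 0, 85, -91, 79, 0, 0]'

```text
time: 14.0
position: [0.4447, -0.0085, 0.2413]
eef_rot: [-180.0, -0.0, -179.9]
force: [-0.7, -1.3, -0.3]
grip_width: 0.085
gripper_force: 0.0
```

Emit:
play_rows --steps '[85, 0, 0, 0, 0, 85, 0, 0, 0, 0, 85, 0, 0, 0, 0, 85, 0, 0, 0, 0]'

```text
time: 14.4
position: [0.4465, -0.0098, 0.2412]
eef_rot: [-180.0, -0.0, 180.0]
force: [-0.3, -0.0, 0.4]
grip_width: 0.0851
gripper_force: 0.0
```

```bash
python3 - <<'E'
from h import *
import m
m.meas(); S=snap('scene','s6.png')
for h,px in((112,(377,235)),(11,(250,238))):
    c,b=blob(S,h,np.array(px),smin=120,vmin=40,rng=9 if h>50 else 5,win=60); print(c,b,fit([('scene',c)],[(.023,.098),(.023,.14)],(.6,0))[0])
E
```

```text
[ 0.4465 -0.0098  0.2412] [-1.8000e+02 -1.0000e-02  1.7998e+02]
blue min() iterable argument is empty
jar [ 0.4469 -0.0102] [285 168  67  67] (284, 167, 68, 68)
orange min() iterable argument is empty
black min() iterable argument is empty
white min() iterable argument is empty
[377.36495389 235.51910408] [364 219  28  34 759] [0.59824002 0.08826214]
[267.83333333 243.        ] [265 239   7   9  30] [ 0.60949575 -0.10054954]
```

The jar measures (0.447, −0.0095). Descending on it.

Emit:
play_rows --steps '[85, 1, -1, -40, 0, 85, 1, -1, -85, 0, 85, 1, -1, -130, 0, 85, 1, -1, -165, 0, 85, 1, -1, -185, 0]'

```text
time: 15.0
position: [0.4444, -0.01, 0.0533]
eef_rot: [180.0, -0.3, -180.0]
force: [-0.5, 0.1, 0.3]
grip_width: 0.0847
gripper_force: 0.0
```

Emit:
play_rows --steps '[85, 0, 0, -10, 0, 85, 0, 0, -16, 0, 85, 0, 0, -16, 0, 70, 0, 0, -16, 0, 50, 0, 0, -16, 0]'

```text
time: 15.5
position: [0.4481, -0.0104, 0.0416]
eef_rot: [-180.0, 0.2, -180.0]
force: [-0.1, 7.0, 2.8]
grip_width: 0.0588
gripper_force: 2.0
```

Emit:
play_rows --steps '[50, 0, 0, 0, 0, 50, 0, 0, 0, 0, 50, 0, 0, 0, 0, 50, 0, 0, 3, 0, 50, 0, 0, 10, 0]'

```text
time: 16.0
position: [0.446, -0.0102, 0.0502]
eef_rot: [180.0, -0.1, -180.0]
force: [0.7, -0.1, -1.8]
grip_width: 0.057
gripper_force: 32.4
```

```bash
python3 -c "
from h import *
snap('scene','s7.png');s=manip.sense();print(s['position'],s['force'])"
```

```text
[ 0.44705145 -0.01029542  0.05145176] [ 0.21766997  0.09957134 -1.141731  ]
```

View pics/s7.png

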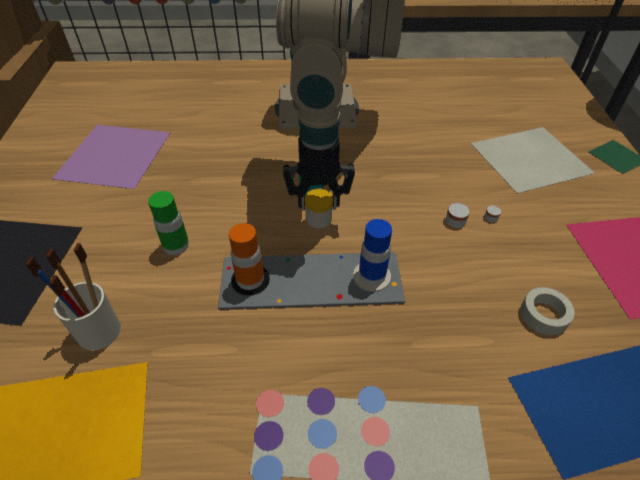

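Both cans stand on their coasters (orange at (247,262), blue at (376,258)) and the jar is held. Moving it to the middle of the board.

Emit:
play_rows --steps '[50, 0, 0, 30, 0, 50, 5, -1, 50, 0, 50, 30, -4, 55, 0, 50, 62, -8, 55, 0, 50, 95, -12, 55, 0]'

```text
time: 16.55
position: [0.5426, -0.0224, 0.1059]
eef_rot: [-180.0, 0.0, -180.0]
force: [-0.1, -0.0, -0.8]
grip_width: 0.0568
gripper_force: 33.3
```

Emit:
play_rows --steps '[50, 30, -4, 0, 0, 50, 50, -6, 0, 0, 50, 59, -6, 0, 0, 50, 59, -6, 0, 0, 50, 59, -6, 0, 0]'

```text
time: 17.05
position: [0.5993, -0.028, 0.1048]
eef_rot: [180.0, -0.1, -180.0]
force: [-0.8, 0.2, -2.3]
grip_width: 0.0571
gripper_force: 33.3
```

Emit:
play_rows --steps '[50, 0, 0, 0, 0, 50, 0, 0, 0, 0, 50, 0, 0, 0, 0]'

```text
time: 17.35
position: [0.6, -0.0282, 0.1054]
eef_rot: [180.0, -0.0, -180.0]
force: [-0.0, -0.1, -1.9]
grip_width: 0.0569
gripper_force: 33.3
```

```bash
python3 - <<'E'
from h import *
s=manip.sense();TK=wcam(s);im=snap('wrist','w8.png');print(s['position'],s['gripper_force'])
for x,y in ((.6,.087),(.602,-.144)):print(np.round(wproj((x,y,.012),TK)),np.round(wproj((x,y,.14),TK)))
print([np.round(wproj((.6008+dx,-.0285+dy,.008),TK)) for dx,dy in((-.06,-.17),(-.06,.17),(.06,.17),(.06,-.17))])
E
```

```text
[ 0.60003637 -0.02816127  0.10536762] 33.326733112335205
[485. 236.] [598. 342.]
[151. 239.] [ 39. 346.]
[array([ 79., 156.]), array([557., 156.]), array([529., 305.]), array([107., 305.])]
```

View pics/w8.png

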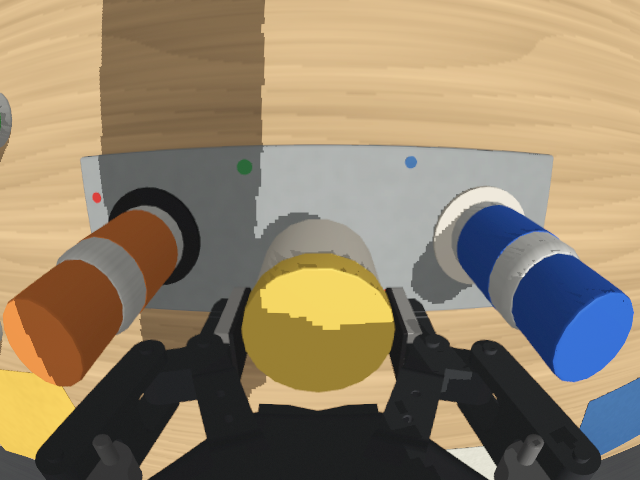

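The coasters lie symmetrically either side (black at about 154, white at about 483) with the jar at 318. Lowering it.

Emit:
play_rows --steps '[50, 0, 0, -25, 0, 50, 0, 0, -42, 0, 50, 0, 0, -51, 0, 50, 0, 0, -54, 0, 50, 0, 0, -55, 0]'

```text
time: 17.9
position: [0.6009, -0.0283, 0.0504]
eef_rot: [-180.0, 0.0, -180.0]
force: [0.1, -0.7, -1.4]
grip_width: 0.0571
gripper_force: 33.3
```

Emit:
play_rows --steps '[50, 0, 0, -1, 0, 50, 0, 0, -2, 0, 50, 0, 0, -2, 0, 50, 0, 0, -2, 0]'

```text
time: 18.3
position: [0.6017, -0.0284, 0.0498]
eef_rot: [-180.0, 0.1, -180.0]
force: [-1.9, 1.5, 5.8]
grip_width: 0.0571
gripper_force: 33.7
```

Emit:
play_rows --steps '[65, 0, 0, 0, 0, 80, 0, 0, 0, 0, 85, 0, 0, 0, 0, 85, 0, 0, 0, 0, 85, 0, 0, 20, 0]'

```text
time: 18.8
position: [0.598, -0.0279, 0.0655]
eef_rot: [179.9, -0.4, -180.0]
force: [-0.1, -0.2, -0.7]
grip_width: 0.0852
gripper_force: 0.0
```

Emit:
play_rows --steps '[85, 0, 0, 40, 0, 85, 0, 0, 85, 0, 85, 0, 0, 130, 0, 85, -5, 10, 152, 0, 85, -20, 42, 152, 0]'

```text
time: 19.3
position: [0.5853, 0.0119, 0.2256]
eef_rot: [-179.9, 0.6, 179.8]
force: [-0.4, 0.9, 0.7]
grip_width: 0.0851
gripper_force: 0.0
```

Emit:
play_rows --steps '[85, -19, 40, 0, 0, 85, -38, 80, 0, 0, 85, -57, 120, 0, 0, 85, -77, 160, 0, 0, 85, -96, 200, 0, 0]'

```text
time: 19.8
position: [0.4837, 0.2151, 0.2203]
eef_rot: [180.0, 0.0, -180.0]
force: [0.2, -0.5, 0.3]
grip_width: 0.0844
gripper_force: 0.0
```

Emit:
play_rows --steps '[85, -17, 35, 0, 0, 85, -30, 60, 0, 0, 85, -36, 70, 0, 0, 85, -36, 70, 0, 0, 85, -36, 70, 0, 0]'

```text
time: 20.3
position: [0.4491, 0.2831, 0.2202]
eef_rot: [-180.0, 0.0, -180.0]
force: [-1.0, 0.2, -0.8]
grip_width: 0.0851
gripper_force: 0.0
```

Emit:
play_rows --steps '[85, 0, 0, 0, 0, 85, 0, 0, 0, 0, 85, 0, 0, 0, 0, 85, 0, 0, 0, 0]'

```text
time: 20.7
position: [0.4492, 0.2832, 0.2203]
eef_rot: [-180.0, 0.0, 180.0]
force: [0.3, -0.3, 0.3]
grip_width: 0.085
gripper_force: 0.0
```

```bash
python3 - <<'E'
from h import *
s=manip.sense();TK=wcam(s);im=snap('wrist','w9.png');S=snap('scene','s9.png');print(s['position'],s['eef_rot'])
c0=wproj((.449,.285,.032),TK);print(c0)
c,b=gray(im,140,255,c0,smax=50,win=30);print(c,b,wfit(c,[(.022,.032)],(.449,.285),TK))
print(cv2.boundingRect(whull(.449,.285,[(.022,.032)],TK)))
c,b=blob(S,25,np.array((320,265)),smin=150,vmin=25,rng=6,win=40);print(c,b,fit([('scene',c)],[(.029,.054),(.029,.068)],(.6,-.03))[0])
E
```

```text
[0.44915599 0.28321926 0.22032291] [-1.79999078e+02  2.57431383e-03  1.79968532e+02]
(np.float64(320.1673469887365), np.float64(199.95309145609858))
[318.57755217 200.53750705] [ 295  178   48   46 1773] [0.4499009  0.28359284]
(295, 175, 50, 49)
[311.24933333 259.02      ] [296 245  32  29 750] [ 0.59815572 -0.02687039]
```

View pics/w9.png

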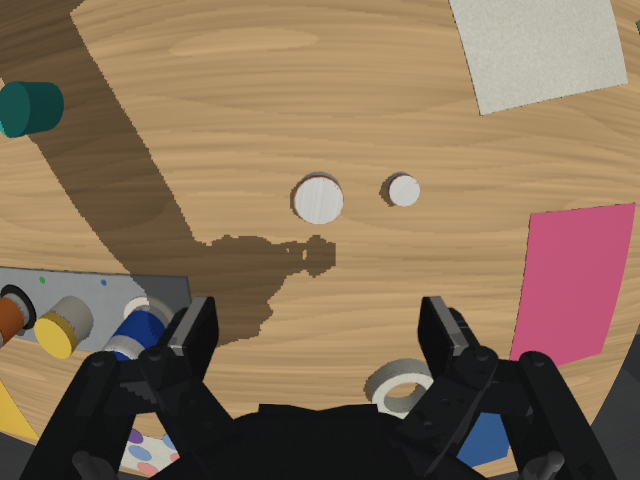

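The tin at (319,200) is 48 px wide, matching 44 mm. The small tin at (404,190) is close, so I'll narrow the opening to 62 mm.

Emit:
play_rows --steps '[62, 0, 0, -40, 0, 62, 0, 0, -85, 0, 62, 0, 0, -130, 0, 62, 0, 0, -160, 0, 62, 0, 0, -180, 0]'

```text
time: 21.3
position: [0.4469, 0.2828, 0.0375]
eef_rot: [-179.9, -0.2, -180.0]
force: [-0.9, 0.2, 0.3]
grip_width: 0.0619
gripper_force: 0.0
```

Emit:
play_rows --steps '[62, 0, 0, -10, 0, 62, 0, 0, -18, 0, 62, 0, 0, -20, 0, 62, 0, 0, -20, 0, 62, 0, 0, -20, 0]'

```text
time: 21.8
position: [0.4498, 0.2842, 0.0214]
eef_rot: [179.9, 0.1, -180.0]
force: [0.5, -0.1, -0.1]
grip_width: 0.0622
gripper_force: 0.0
```

Emit:
play_rows --steps '[50, 0, 0, 0, 0, 38, 0, 0, 0, 0, 38, 0, 0, 0, 0, 38, 0, 0, 0, 0, 38, 0, 0, 0, 0]'

```text
time: 22.3
position: [0.4496, 0.2841, 0.0213]
eef_rot: [180.0, 0.1, -180.0]
force: [-0.1, -0.7, 6.1]
grip_width: 0.0431
gripper_force: 30.4
```

Emit:
play_rows --steps '[38, 0, 0, 4, 0, 38, 0, 0, 20, 0, 38, 0, 0, 50, 0, 38, 0, 0, 90, 0, 38, 0, 0, 130, 0]'

```text
time: 22.8
position: [0.4477, 0.2832, 0.1508]
eef_rot: [-179.9, -0.1, -180.0]
force: [1.0, 0.2, -0.1]
grip_width: 0.0429
gripper_force: 30.7
```

Emit:
play_rows --steps '[38, 0, 0, 40, 0, 38, 5, -10, 60, 0, 38, 20, -42, 60, 0, 38, 37, -76, 60, 0, 38, 54, -110, 60, 0]'

```text
time: 23.3
position: [0.5028, 0.1728, 0.2105]
eef_rot: [180.0, 0.0, -179.9]
force: [0.5, 0.3, -1.0]
grip_width: 0.0428
gripper_force: 30.8
```

Emit:
play_rows --steps '[38, 18, -38, 0, 0, 38, 36, -76, 0, 0, 38, 55, -114, 0, 0, 38, 74, -152, 0, 0, 38, 86, -180, 0, 0]'

```text
time: 23.8
position: [0.5895, -0.0087, 0.2099]
eef_rot: [-180.0, -0.0, 179.9]
force: [0.3, 0.1, -0.6]
grip_width: 0.0427
gripper_force: 30.8
```

Emit:
play_rows --steps '[38, 10, -18, 0, 0, 38, 12, -22, 0, 0, 38, 12, -22, -40, 0, 38, 12, -22, -80, 0, 38, 12, -22, -90, 0]'

```text
time: 24.3
position: [0.5962, -0.0265, 0.1155]
eef_rot: [179.9, -0.6, -179.9]
force: [-2.1, 1.1, -0.7]
grip_width: 0.0428
gripper_force: 30.9
```

Emit:
play_rows --steps '[38, 0, 0, 0, 0, 38, 0, 0, 0, 0, 38, 0, 0, 0, 0, 38, 0, 0, 0, 0]'

```text
time: 24.7
position: [0.6025, -0.0283, 0.1226]
eef_rot: [-180.0, 0.2, -180.0]
force: [0.2, -0.1, 0.4]
grip_width: 0.0431
gripper_force: 30.9
```

```bash
python3 - <<'E'
from h import *
s=manip.sense();TK=wcam(s);im=snap('wrist','w10.png');D=snap('side','d10.png');print(s['position'],s['gripper_force'])
print(cv2.boundingRect(whull(.601,-.028,[(.029,.054),(.029,.068)],TK)), 'tin if centred',cv2.boundingRect(whull(s['position'][0],s['position'][1],[(.022,s['position'][2]-.02),(.022,s['position'][2]+.012)],TK)))
a=im[150:420,190:450]; b=cv2.resize(D[130:330,240:440],(400,400)); a=cv2.resize(a,(385,400))
cv2.imwrite('pics/c10.png',np.hstack([a,b])[:,:,::-1])
E
```

```text
[ 0.6024712  -0.02832014  0.12257903] 30.853741765022278
(265, 200, 107, 105) tin if centred (261, 248, 115, 127)
```

View pics/c10.png

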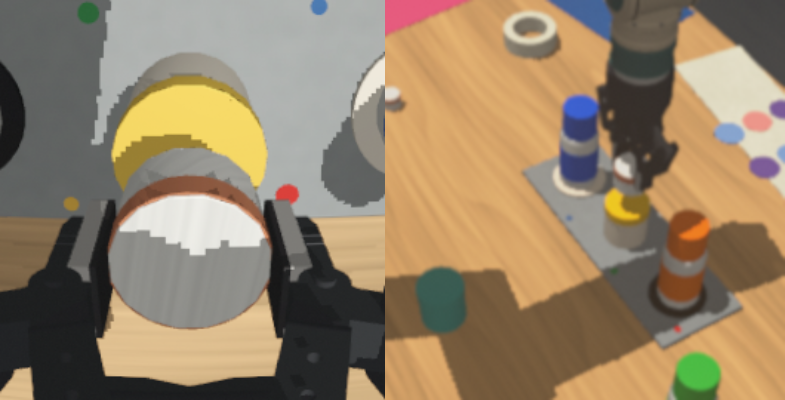

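The tin is centred over the lid: crop edges are 112–267 for the lid and 108–271 for the tin. Setting it down slowly.

Emit:
play_rows --steps '[38, 0, 0, -8, 0, 38, 0, 0, -16, 0, 38, 0, 0, -23, 0, 38, 0, 0, -27, 0, 38, 0, 0, -29, 0]'

```text
time: 25.3
position: [0.6001, -0.0282, 0.0901]
eef_rot: [180.0, -0.1, -180.0]
force: [-0.6, -0.7, -0.4]
grip_width: 0.0427
gripper_force: 30.9
```

Emit:
play_rows --steps '[38, 0, 0, -1, 0, 38, 0, 0, -2, 0, 38, 0, 0, -3, 0, 38, 0, 0, -3, 0, 38, 0, 0, -3, 0]'

```text
time: 25.8
position: [0.6012, -0.0283, 0.0894]
eef_rot: [-180.0, 0.1, -180.0]
force: [-2.0, -0.2, 5.7]
grip_width: 0.0431
gripper_force: 31.3
```

Contact at 5.7 N. Releasing gently and going straight up.

Emit:
play_rows --steps '[48, 0, 0, 0, 0, 55, 0, 0, 0, 0, 65, 0, 0, 0, 0, 65, 0, 0, 1, 0, 65, 0, 0, 6, 0]'

```text
time: 26.3
position: [0.6001, -0.0282, 0.0937]
eef_rot: [180.0, -0.1, -180.0]
force: [-0.3, -0.4, -0.1]
grip_width: 0.0651
gripper_force: 0.0
```

Emit:
play_rows --steps '[65, 0, 0, 15, 0, 65, 0, 0, 40, 0, 65, 0, 0, 80, 0, 65, 0, 0, 120, 0, 65, -20, 0, 140, 0]'

```text
time: 26.8
position: [0.5849, -0.0289, 0.2402]
eef_rot: [-179.9, 0.6, -180.0]
force: [0.4, 0.4, 0.1]
grip_width: 0.0647
gripper_force: 0.0
```

Emit:
play_rows --steps '[65, -40, 0, 0, 0, 65, -80, 0, 0, 0, 65, -120, 0, 0, 0, 65, -140, 0, 0, 0, 65, -140, 0, 0, 0]'

```text
time: 27.3
position: [0.4383, -0.028, 0.2354]
eef_rot: [-180.0, 0.0, -180.0]
force: [0.3, 0.6, -0.4]
grip_width: 0.0649
gripper_force: 0.0
```

```bash
python3 - <<'E'
from h import *
S=snap('scene','s11.png');D=snap('side','d11.png')
a=cv2.resize(S[180:330,130:430],(800,400),interpolation=2);
b=cv2.resize(D[170:360,230:440],(221,200));o=np.zeros((600,800,3),np.uint8);o[:400]=a;o[400:,:221]=b
cv2.imwrite('pics/c11.png',o[:,:,::-1])
for n,z in(('scene',0),('side',0)):print(n,[np.round(proj(n,p),1) for p in((.6008,-.0285,.068),(.6008,-.0285,.1))])
E
```

```text
scene [array([310.4, 257.5]), array([310.2, 245.7])]
side [array([361.6, 230.8]), array([362.5, 222. ])]
```

View pics/c11.png

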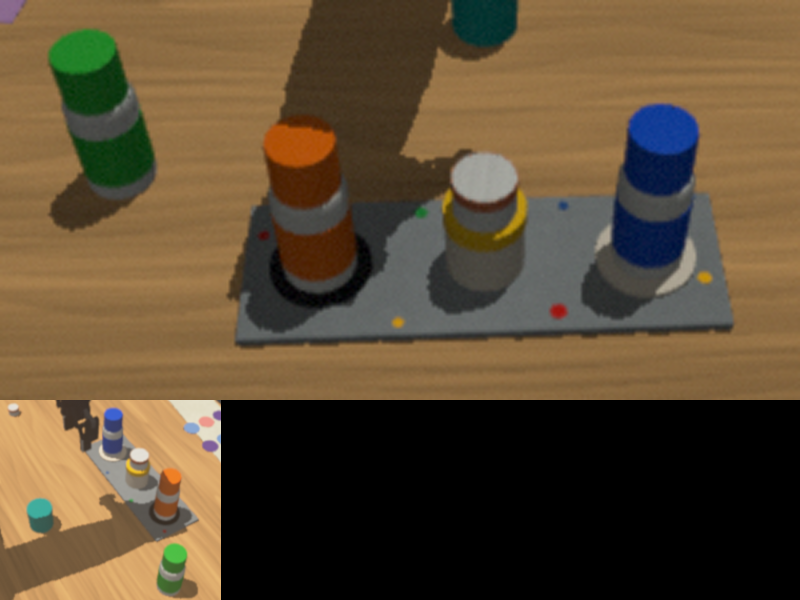

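The crop shows all four upright: orange on black (320,270), blue on white (645,250), the jar in the middle (485,240) with the tin central on its lid (484,180). The green can has not moved. Handing in.

```bash
python3 -c "
from rig import manip
print(manip.job_done())"
```

```text
the job is handed in; nothing more can be done
None
```

The job is done and handed in at about 27 s: the blue can is on the white coaster, the orange can on the black one, and the jar is midway between them with the tin centred on its lid; all four stand upright, and I did not touch the green can or the brush pot.

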